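Raise the cement box window to the clip and lock it

TASK

Push the cement box's sloping window up from beneath its blue lip until the white pointer on it is level with the orange clip on the rail, and leave it there. Then push the red-tipped cam lever on the box's other rail all the way over, up the slope, until it lies against the rail, so that the window is locked. Do not shift the clip or disturb the loose things on the counter.

Things in the scene. Friction and masses are not known exactly. Their poses are not given: they have to be found in the camera images.
- cement_box: Green and wood box with clear panels, fixed on the counter: 330 deep (x), 380 wide (y), 370 mm high. Origin: centre of its underside; x points away from the robot, y left, z up. Its robot side is a plane rising at 50 degrees from horizontal, away from the robot, from a foot line at x = -165, z = 20 mm.
- slope_foot (a point): Middle of the slope's foot line. 'Up the slope' is box direction (0.643, 0, 0.766); 'out of the slope', towards the robot and up, is (-0.766, 0, 0.643). Axes as the box. A smooth fixed green apron covers the lowest 85 mm of the slope, 280 mm wide; 50 mm wide wooden rails run up both edges, faces in the slope plane.
- window (a joint): Clear window that slides up the slope, in m: 0 fully down, 0.165 fully up; 185 mm long up the slope, its face 6 mm out of the slope plane. A hidden counterweight balances it: it takes about 2 to 4 N along the slope to move and it stays where it is left. Starts low.
- lip_under (a point): Centre of the underside of the window's blue lip, 30 mm out of the slope plane, 90 mm up from the foot line at window 0, over the apron. Lip: ledge on the window's bottom edge, 200 mm wide, 6 thick, square to the slope, standing out to 46 mm; above it a cover tapers back to the window over 75 mm. Axes: x up the slope, y as the box, z out of it.
- pointer (a point): Outer end of the white pointer at the left end of the lip (12 mm high, 6 mm thick), at the middle of its thickness; moves with the window. Axes: x up the slope, y as the box, z out of the slope.
- clip_mark (a point): Mark on the orange clip (36 x 30 mm, 12 mm along the slope) on the left rail: middle of its length along the slope, at the side facing the pointer. The window is at its marked height when this point and pointer are equally far up the slope. Axes: x up the slope, y as the box, z out of the slope.
- cam_lever (a joint): Steel cam lever on the right rail, rad: 0 = standing straight out of the slope (open); grows as it turns up the slope; 1.45 = stop, lying up along the rail (locked). Starts 0 to 0.3. Friction 0.08 N m, stays where left. Arm 18 mm wide (along box y), 8 thick, reaching 85 mm from the pivot, with a red cross roller near its end, 14 mm diameter, 22 wide.
- lever_pivot (a point): Point on the cam lever's pivot axis (which runs along box y), mid-width of the lever; 26 mm out of the slope plane, 200 mm up the slope from the foot line. Axes as the box.
- lever_tip (a point): Tip of the cam lever within the red roller, 80 mm from the pivot; moves with the lever. At joint 0 its z axis points out of the slope, along the lever.
- seat_clamp: Bystander, loose, leave alone: chrome seat clamp ring, 43 mm across, 16 mm high. Origin: centre of its underside.
- bell: Bystander, loose, leave alone: silver aluminium bicycle bell, 56 mm across, 41 mm high. Origin: centre of its underside.
- cap_pot: Bystander, loose, leave alone: orange pot for valve caps, 70 mm across, 50 mm high. Origin: centre of its underside.
- mug: Bystander, loose, leave alone: white enamel mug of rubber patches, 80 mm across plus handle, 85 mm high. Origin: centre of its underside.
- spanner: Bystander, loose, leave alone: steel spanner, 150 mm long, lying flat. Origin: centre of its underside.
- tyre_lever: Bystander, loose, leave alone: blue plastic tyre lever, 125 mm long, lying flat. Origin: centre of its underside.

How it is judged:
By the outcome, as a careful person would: the job done as asked, in the order asked, and still so for the second after the job is handed in, with the robot touching nothing.
It also fails if it takes over 48 s, if anything falls off the work surface, if the arm or the gripper's body presses on something with over 40 N, if the wrist force passes 120 N, or if a joint passes its speed limit or range.

ROBOT

A 6-joint arm with a two-finger parallel gripper is mounted at the origin on the work surface. World frame = base frame: x ahead of the robot, y to its left, z up, the work surface at z = 0. Lengths are in m, angles in rad, forces in N, time in s.
With the tool pointing down it reaches from about 0.25 to 0.725 m from the base axis. Payload 4 kg.
Tool frame: the origin (TCP) lies midway between the tips of the shut fingers; the grasp point (between the pads) lies 19 mm behind it; z points along the fingers, y is the direction in which the jaws open and shut (so a half turn about z gives the same grasp; the last joint's range is limited). The gripper opens to 85 mm and grips with 20 to 120 N. Pads are 22 mm wide; open, the fingers measure 114 mm over their backs; the gripper's body (76 mm by 85 mm) begins 54 mm behind the grasp point. The pads swing forward as they close: fully open they stand 13 mm farther back than shut.
Start: joints at [-1.116, 0.241, 0.005, 1.335, 0, 1.571], TCP at [0.22, -0.449, 0.231] pointing down, gripper open.
Joint ranges: [-2.72, 2.72], [-1.05, 1.87], [-1.09, 1.28], [-1.99, 2.15], [-1.42, 1.44], [-3.14, 3.14]. Speed limits (rad/s): [2.79, 2.79, 3.14, 3.14, 3.14, 3.14].

INTERFACE

Orientations are given as a unit quaternion [x, y, z, w].
In Python, from workcell import get_obs, camera, camera_model, job_done, masks_of gives the robot as it stands.
- The arm moves only by the tool jog_arm, never from a script. Its argument "deltas" is a list that holds one entry, the list of rows, each a list of 7 numbers: the shift along the tool's x, y, z in mm, then the turn, a rotation vector about the tool's x, y, z in degrees, then the finger opening in mm, from 0 to 85.4. A call has 1 to 5 rows; each row shifts and turns the pose as measured when the row begins, along the tool's axes as they then stand; what a row does not reach is not made up. A row lasts 1/10 s, in which the tool goes at most 50 mm and 8.59 degrees, less where a joint would pass 70% of its speed; a pose out of reach is approached as far as the arm can. A call with a gripper value outside its range is refused whole. The fingers move at their own pace and stop on an object; the grip force is fixed at half the most. Time passes only in rows, so rows that do not move let the fingers close. It gives the time, the measured TCP pose, the force and the opening at its end, in the units of the state.
- get_obs(): the state, without advancing time (a new reading comes with each control period).
- camera(name): name is "scene" or "top" or "wrist"; returns the picture (384x512x3 uint8, red, green, blue); there is no depth.
- camera_model(name): a dict with "fovy" (degrees; the focal length in pixels is half the picture's height over the tangent of half this angle, whatever the lens; pixels are square), "cx", "cy" (the principal point, pixels), "pose" (4x4, takes a point from camera to world coordinates); the wrist camera has in their place "T_tool_cam" (4x4, takes a point from camera to tool coordinates, whose origin is the TCP and whose axes are the flange's). Camera axes: x right, y down, z forward; pixel columns grow to the right and rows downward; lengths in m; the calibration is good to about 2 mm. A picture is of the moment at which its call begins: read the wrist's pose just before it. camera_model takes no time and is no camera call.
- job_done(): hands the job in, once; it reports no verdict.
Trained networks look in the newest picture that a camera, given by its name, has taken for a name from the list of things; names that differ only in an ending like _2 or _b are one class to them, and where a whole thing is asked for, a point or a joint stands for the part that bears it (a point fixed in the world has none). Each returns a list of dicts, best first, with "conf" (0 to 1); they miss things now and then, are a little off and sometimes report something else, mostly with a low value. They report only what shows in the picture. A call takes as long as a camera call.
- masks_of(target, camera): "pixels" (384x512 bool, what is visible of it) and "at" ([column, row] in pixels, amid what is visible of it).
The state is a dict: "clock": time; "joint_pos": joint angles; "joint_vel": joint speeds; "tau": joint torques, N m; "eef_pos": TCP position; "tool_rot": TCP orientation; "ft_force": force on the tool from outside, world axes, zero at the start; "ft_torque": the same for the moment, N m; "grip_width": finger opening in m.
Only numpy, scipy, OpenCV 4.12 (cv2) and the standard library are available. Lean on these libraries where they do the work, as an engineer would, in place of code of your own. Each camera call takes 0.05 s, during which the arm holds its last target. There are 200 camera calls.

## Working session

There is one attempt and no reset: what is moved stays moved. The work goes in short steps, Python scripts to look and compute and a tool call to move; the robot and the scene stay as the last step left them, time stands still between calls to the robot, and variables do not carry over. Pictures are saved under pics/ and viewed, about 8 in all and at most 12, crops included, and the job is handed in when it is done.

Besides the shell and the picture viewer there is one more tool, called after "Call:" as name(argument=value, ...), one argument or row to a line, values as JSON. jog_arm: Moves the arm, as the interface text tells. Its arguments: {"type":"object","properties":{"deltas":{"type":"array"}},"required":["deltas"]}

```bash
mkdir -p pics; ls; python3 - <<'E'
from workcell import *
import cv2,numpy as np
np.set_printoptions(precision=4,suppress=True)
for n in ["scene","top"]:
    im=camera(n); cv2.imwrite(f"pics/{n}0.png",im[:,:,::-1])
    m=camera_model(n); print(n,m)
    for t in ["cement_box","lip_under","pointer","clip_mark","lever_tip","cam_lever"]:
        r=masks_of(t,n)
        print(t,[(round(d["conf"],2),d["at"],int(d["pixels"].sum())) for d in r[:3]])
print(camera_model("wrist")); print(get_obs())
a=cv2.imread("pics/scene0.png");b=cv2.imread("pics/top0.png")
E
```

```text
pics
scene {'fovy': 52.57889900598945, 'cx': 253.79106449521254, 'cy': 197.37423537056424, 'pose': array([[-0.8611,  0.3745, -0.3439,  0.9261],
       [ 0.5081,  0.6103, -0.6078,  0.7411],
       [-0.0177, -0.6981, -0.7158,  1.0127],
       [ 0.    ,  0.    ,  0.    ,  1.    ]])}
cement_box [(0.56, [212.1, 242.5], 16452)]
lip_under [(0.86, [249.1, 221.2], 2872)]
pointer [(0.92, [248.1, 220.9], 2764)]
clip_mark [(0.62, [263.0, 254.9], 166)]
lever_tip [(0.44, [215.9, 239.3], 16124)]
cam_lever [(0.76, [227.2, 167.6], 200), (0.48, [263.4, 252.8], 159), (0.4, [247.3, 219.6], 2729)]
top {'fovy': 42.58896912533214, 'cx': 259.5088868230922, 'cy': 180.455740695991, 'pose': array([[-0.0196, -0.9849,  0.1722,  0.2599],
       [-0.9997,  0.0222,  0.0134, -0.0187],
       [-0.017 , -0.1719, -0.985 ,  1.6676],
       [ 0.    ,  0.    ,  0.    ,  1.    ]])}
cement_box [(0.66, [238.3, 136.2], 16804), (0.25, [384.6, 222.2], 615)]
lip_under [(0.6, [232.5, 163.2], 4673), (0.53, [385.0, 218.7], 453)]
pointer [(0.77, [234.2, 161.0], 4696), (0.22, [235.0, 134.2], 16951)]
clip_mark [(0.67, [183.5, 155.0], 95)]
lever_tip [(0.55, [373.6, 156.3], 192)]
cam_lever [(0.49, [135.7, 163.2], 209)]
{'fovy': 60.384070356121015, 'cx': 256.5434848343413, 'cy': 193.68685635524912, 'T_tool_cam': array([[ 0.0005, -0.9632, -0.2687,  0.0675],
       [ 1.    ,  0.0003,  0.0008, -0.0014],
       [-0.0007, -0.2687,  0.9632, -0.1437],
       [ 0.    ,  0.    ,  0.    ,  1.    ]])}
{'clock': 0.7, 'joint_pos': array([-1.116 ,  0.2406,  0.005 ,  1.3352, -0.    ,  1.5708]), 'joint_vel': array([ 0.0001,  0.    , -0.0014,  0.0008,  0.0017,  0.0016]), 'tau': array([ -0.0002, -37.2081,  25.2641,   0.0009,   0.0002,   0.    ]), 'eef_pos': array([ 0.2196, -0.4492,  0.2313]), 'tool_rot': array([ 0.9743,  0.2254, -0.    ,  0.    ]), 'ft_force': array([-0.1945, -0.5084,  0.4041]), 'ft_torque': array([-0.0343, -0.0106,  0.0024]), 'grip_width': 0.08548416338508849}
```

View pics/scene0.png

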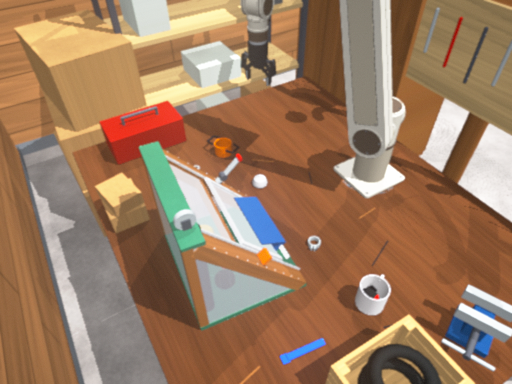

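View pics/top0.png

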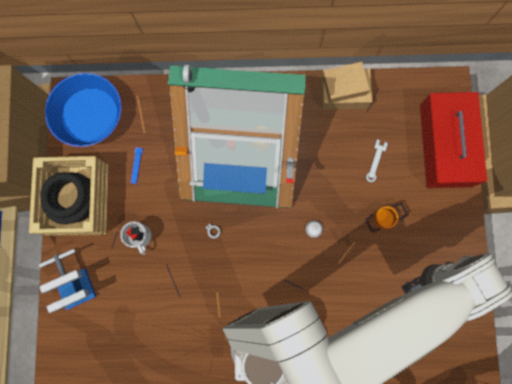

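The pictures show the box, slightly yawed: the top view has the clip at (181,152), the blue lip at about (235,178) and the lever at (291,171). The clamp is at (213,231), the bell at (314,229), and the mug and pot are at the sides. Next I'll zoom in on the landmarks.

```bash
python3 - <<'E'
import cv2
a=cv2.imread("pics/top0.png")[60:215,160:320]
cv2.imwrite("pics/topc.png",cv2.resize(a,None,fx=3.8,fy=3.8,interpolation=cv2.INTER_CUBIC))
a=cv2.imread("pics/scene0.png")[135:333,130:310]
cv2.imwrite("pics/scenec.png",cv2.resize(a,None,fx=3,fy=3,interpolation=cv2.INTER_CUBIC))
E
```

```text
(no output)
```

View pics/topc.png

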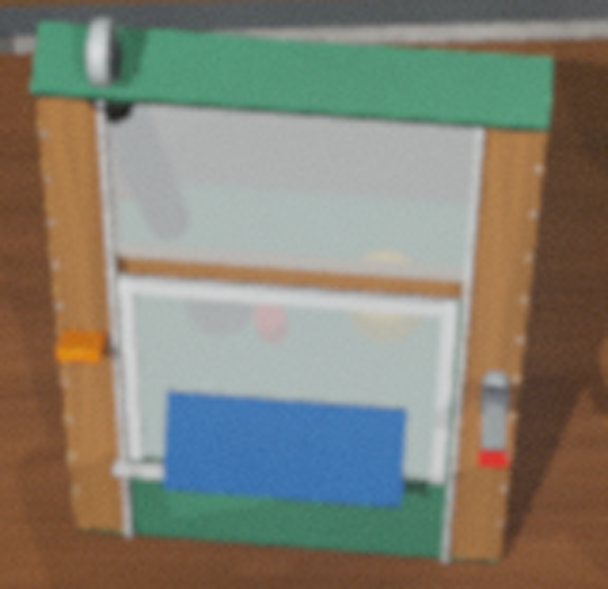

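View pics/scenec.png

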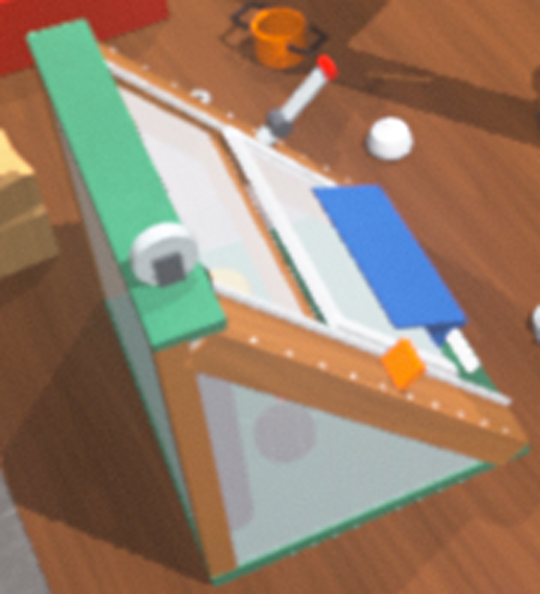

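```bash
cat >h.py <<'E'
import numpy as np
from workcell import *
from scipy.optimize import least_squares
from scipy.spatial.transform import Rotation as R
np.set_printoptions(precision=4,suppress=True)
U=np.array([.6428,0,.766]);N=np.array([-.766,0,.6428]);F=np.array([-.165,0,.02]);Y=np.array([0,1,0])
sl=lambda s,y,n:F+s*U+y*Y+n*N
def b2w(p,b): 
    c,s=np.cos(b[2]),np.sin(b[2]); return np.array([[c,-s,0],[s,c,0],[0,0,1]])@p+[b[0],b[1],0]
def proj(P,m,T=None):
    T=m["pose"] if T is None else T
    q=np.linalg.inv(T)@np.append(P,1); f=192/np.tan(np.radians(m["fovy"]/2))
    return np.array([m["cx"]+f*q[0]/q[2],m["cy"]+f*q[1]/q[2]])
E
cat >fit.py <<'E'
from h import *
mt,ms=camera_model("top"),camera_model("scene")
t=lambda u,v:np.array([160+u/3.8,60+v/3.8]); s=lambda u,v:np.array([130+u/3,135+v/3])
def res(p,show=False):
    b=p[:3];q,th,ly=p[3:6];clip=p[6:9];ptr=p[9:12]
    tip=lambda r:sl(.2+r*np.sin(th),ly,.026+r*np.cos(th))
    L=[("rlo",mt,t(80,530),sl(0,.19,0)),("rli",mt,t(128,535),sl(0,.14,0)),("rro",mt,t(502,558),sl(0,-.19,0)),("rri",mt,t(445,560),sl(0,-.14,0)),
    ("lb+",mt,t(165,490),sl(.09+q,.1,.046)),("lb-",mt,t(403,505),sl(.09+q,-.1,.046)),("lt+",mt,t(168,392),sl(.171+q,.1,.006)),("lt-",mt,t(405,408),sl(.171+q,-.1,.006)),
    ("slt-",ms,s(315,187),sl(.171+q,-.1,.006)),("slb-",ms,s(380,185),sl(.093+q,-.1,.046)),("slt+",ms,s(397,325),sl(.171+q,.1,.006)),("slb+",ms,s(465,322),sl(.093+q,.1,.046)),
    ("sfl",ms,s(528,448),sl(0,.19,0)),("sbk",ms,s(215,582),np.array([.165,.19,0])),
    ("tipT",mt,t(494,458),tip(.08)),("tipS",ms,s(327,67),tip(.08)),
    ("cT",mt,t(80,346),sl(*clip)),("cS",ms,s(403,364),sl(*clip)),("pT",mt,t(116,469),sl(*ptr)),("pS",ms,s(473,365),sl(*ptr))]
    r=[proj(b2w(P,b),m)-z for _,m,z,P in L]
    if show:
        for l,e in zip(L,r): print(l[0],e.round(1),end=" ")
    return np.concatenate(r)
o=least_squares(res,[.5,0,0,.03,.1,-.165,.1,.165,.015,.1,.15,.02],loss="soft_l1")
res(o.x,True); print("\n",o.x); np.save("fit.npy",o.x)
E
python3 fit.py
```

```text
rlo [-1.3 -0.7] rli [ 0.7 -1. ] rro [-0.2  0.2] rri [-0.  -1.4] lb+ [-0.4  1.3] lb- [-0.5  2. ] lt+ [-0.2 -0.5] lt- [ 0.8 -0.2] slt- [-1.7 -0.3] slb- [ 0.3 -0.1] slt+ [-0.9  0.1] slb+ [ 1.6 -1.4] sfl [ 0.6 -3.5] sbk [-0.2  1.1] tipT [-0.4  0.2] tipS [ 0.  -0.9] cT [ 0.1 -0.2] cS [0.2 0. ] pT [ 0.1 -0.1] pS [0.1 0. ] 
 [ 0.6372  0.0699 -0.0959 -0.0028  0.0375 -0.1694  0.2136  0.1681  0.013
  0.0939  0.1434  0.0243]
```

```bash
cat >>h.py <<'E'
p=np.load("fit.npy"); B=p[:3]
RB=R.from_euler("z",B[2])
def pose():
    o=get_obs(); return o["eef_pos"],R.from_quat(o["tool_rot"])
RT=RB*R.from_matrix(np.stack([U,-Y,-N],1))   # tool x up slope, z into slope
def here():
    P,r=pose(); v=RB.inv().apply(P-[B[0],B[1],0])-F
    print("s,y,n mm",(np.array([v@U,v[1],v@N])*1e3).round(1),"rot err deg",np.degrees((r.inv()*RT).as_rotvec()).round(1),"F slope(U,Y,N)",[float(round(RB.apply(a)@get_obs()["ft_force"],1)) for a in (U,Y,N)],"t",get_obs()["clock"])
def plan(P,Rt=RT,n=5,vmax=.045,wmax=8):
    "rows toward world P"
    p0,r0=pose(); d=P-p0; w=(r0.inv()*Rt).as_rotvec()
    k=int(max(np.ceil(np.linalg.norm(d)/vmax),np.ceil(np.degrees(np.linalg.norm(w))/wmax),1)); print("rows needed",k)
    for i in range(k):
        r=r0*R.from_rotvec(w*i/k); print((r.inv().apply(d/k)*1e3).round(0).tolist()+np.degrees(w/k).round(1).tolist()+[0])
sp=lambda s,y,n:b2w(sl(s/1e3,y/1e3,n/1e3),B)
E
python3 - <<'E'
from h import *
here(); P=sp(60,60,130); print(P); plan(P,vmax=.04)
# bystanders on top view at counter height approx
m=camera_model("top"); f=192/np.tan(np.radians(m["fovy"]/2))
for n,c,z in [("clamp",(213,231),.008),("bell",(314,229),.02),("mug",(134,236),.05),("pot",(386,217),.03)]:
    d=m["pose"][:3,:3]@[(c[0]-m["cx"])/f,(c[1]-m["cy"])/f,1]; o=m["pose"][:3,3]; print(n,o+d*(z-o[2])/d[2])
E
```

```text
s,y,n mm [  32.7 -556.7  289.8] rot err deg [-13.8  48.7  29.5] F slope(U,Y,N) [0.2, -0.5, 0.4] t 0.7
[0.418  0.1513 0.1495]
rows needed 16
[28.0, -28.0, 5.0, -0.9, 3.0, 1.8, 0]
[26.0, -29.0, 6.0, -0.9, 3.0, 1.8, 0]
[25.0, -30.0, 7.0, -0.9, 3.0, 1.8, 0]
[24.0, -31.0, 8.0, -0.9, 3.0, 1.8, 0]
[22.0, -32.0, 9.0, -0.9, 3.0, 1.8, 0]
[21.0, -33.0, 9.0, -0.9, 3.0, 1.8, 0]
[19.0, -34.0, 10.0, -0.9, 3.0, 1.8, 0]
[18.0, -34.0, 10.0, -0.9, 3.0, 1.8, 0]
[16.0, -35.0, 11.0, -0.9, 3.0, 1.8, 0]
[14.0, -36.0, 11.0, -0.9, 3.0, 1.8, 0]
[12.0, -36.0, 11.0, -0.9, 3.0, 1.8, 0]
[11.0, -37.0, 11.0, -0.9, 3.0, 1.8, 0]
[9.0, -37.0, 11.0, -0.9, 3.0, 1.8, 0]
[7.0, -38.0, 11.0, -0.9, 3.0, 1.8, 0]
[5.0, -38.0, 11.0, -0.9, 3.0, 1.8, 0]
[3.0, -38.0, 10.0, -0.9, 3.0, 1.8, 0]
clamp [0.3809 0.1637 0.008 ]
bell [ 0.3796 -0.1747  0.02  ]
mug [0.3668 0.419  0.05  ]
pot [ 0.4136 -0.4137  0.03  ]
```

Call:
jog_arm(
  deltas=[
    [[28,-28,5,-0.9,3,1.8,0],[26,-29,6,-0.9,3,1.8,0],[25,-30,7,-0.9,3,1.8,0],[24,-31,8,-0.9,3,1.8,0],[22,-32,9,-0.9,3,1.8,0]],
  ],
)

```text
clock: 1.2
eef_pos: [0.2856, -0.2618, 0.2044]
tool_rot: [0.98, 0.141, 0.142, 0.011]
ft_force: [0.5, -0.8, -0.2]
grip_width: 0.0123
```

Call:
jog_arm(
  deltas=[
    [[21,-33,9,-0.9,3,1.8,0],[19,-34,10,-0.9,3,1.8,0],[18,-34,10,-0.9,3,1.8,0],[16,-35,11,-0.9,3,1.8,0],[14,-36,11,-0.9,3,1.8,0]],
  ],
)

```text
clock: 1.7
eef_pos: [0.3517, -0.0689, 0.1796]
tool_rot: [0.958, 0.051, 0.282, 0.021]
ft_force: [1.0, 1.1, 0.1]
grip_width: -0.0001
```

```bash
python3 - <<'E'
from h import *
here(); print(pose()[0],get_obs()["joint_pos"]); plan(sp(60,60,130),vmax=.04)
E
```

```text
s,y,n mm [  54.2 -165.5  183.8] rot err deg [-4.  16.9 10.5] F slope(U,Y,N) [0.6, 1.2, -0.6] t 1.7
[ 0.3517 -0.0689  0.1796] [-0.3375 -0.4379 -0.8975  0.5609  0.1704  2.7459]
rows needed 6
[11.0, -36.0, 10.0, -0.7, 2.8, 1.7, 0]
[9.0, -36.0, 10.0, -0.7, 2.8, 1.7, 0]
[7.0, -37.0, 10.0, -0.7, 2.8, 1.7, 0]
[6.0, -37.0, 10.0, -0.7, 2.8, 1.7, 0]
[4.0, -37.0, 10.0, -0.7, 2.8, 1.7, 0]
[3.0, -37.0, 9.0, -0.7, 2.8, 1.7, 0]
```

Joint 6 would pass its range with tool x up the slope, so I'll turn the tool 90° (tool x = box left, tool y = up the slope).

```bash
sed -i 's/^RT=.*/RT=RB*R.from_matrix(np.stack([Y,U,-N],1))   # tool x left, y up slope, z into slope/' h.py; python3 - <<'E'
from h import *
here(); plan(sp(60,70,130),vmax=.04)
E
```

```text
s,y,n mm [  54.2 -165.5  183.8] rot err deg [-16.    9.9 -78.8] F slope(U,Y,N) [0.6, 1.2, -0.6] t 1.7
rows needed 11
[6.0, -20.0, 5.0, -1.5, 0.9, -7.2, 0]
[8.0, -20.0, 5.0, -1.5, 0.9, -7.2, 0]
[11.0, -19.0, 5.0, -1.5, 0.9, -7.2, 0]
[13.0, -17.0, 4.0, -1.5, 0.9, -7.2, 0]
[15.0, -16.0, 4.0, -1.5, 0.9, -7.2, 0]
[17.0, -14.0, 4.0, -1.5, 0.9, -7.2, 0]
[18.0, -12.0, 4.0, -1.5, 0.9, -7.2, 0]
[19.0, -9.0, 4.0, -1.5, 0.9, -7.2, 0]
[20.0, -7.0, 4.0, -1.5, 0.9, -7.2, 0]
[21.0, -5.0, 4.0, -1.5, 0.9, -7.2, 0]
[21.0, -2.0, 5.0, -1.5, 0.9, -7.2, 0]
```

Call:
jog_arm(
  deltas=[
    [[6,-20,5,-1.5,0.9,-7.2,0],[8,-20,5,-1.5,0.9,-7.2,0],[11,-19,5,-1.5,0.9,-7.2,0],[13,-17,4,-1.5,0.9,-7.2,0],[15,-16,4,-1.5,0.9,-7.2,0]],
  ],
)

```text
clock: 2.2
eef_pos: [0.3803, 0.0425, 0.1678]
tool_rot: [0.874, 0.336, 0.307, 0.172]
ft_force: [0.7, -1.2, -0.4]
grip_width: -0.0003
```

Call:
jog_arm(
  deltas=[
    [[17,-14,4,-1.5,0.9,-7.2,0],[18,-12,4,-1.5,0.9,-7.2,0],[19,-9,4,-1.5,0.9,-7.2,0],[20,-7,4,-1.5,0.9,-7.2,0],[21,-5,4,-1.5,0.9,-7.2,0]],
  ],
)

```text
clock: 2.7
eef_pos: [0.4078, 0.1551, 0.1546]
tool_rot: [0.691, 0.584, 0.297, 0.305]
ft_force: [0.0, 0.4, 0.0]
grip_width: 0.0001
```

```bash
python3 - <<'E'
from h import *
import cv2
here(); print(pose()[0],get_obs()["joint_pos"]); plan(sp(60,70,120),vmax=.04)
cv2.imwrite("pics/w1.png",camera("wrist")[:,:,::-1])
E
```

```text
s,y,n mm [ 57.1  62.8 141.3] rot err deg [ 0.4  0.  -4. ] F slope(U,Y,N) [-0.0, 0.4, 0.0] t 2.7
[0.4078 0.1551 0.1546] [ 0.7932 -0.1255 -1.0251  0.0203 -0.6424  2.3065]
rows needed 1
[7.0, 2.0, 21.0, 0.4, 0.0, -4.0, 0]
```

View pics/w1.png

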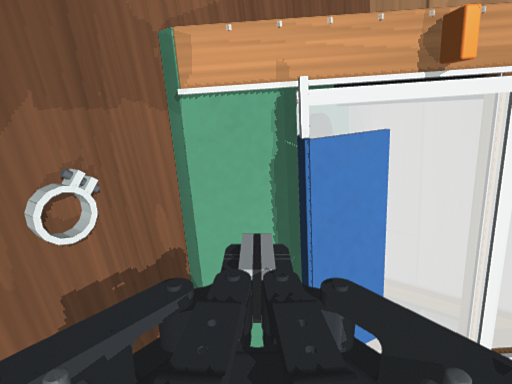

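The wrist view shows the foot corner (161,29), the pointer end (304,77), the blue lip corner (306,138), the cover's top corner (389,128), and the clip's inner bottom edge around (443..472,62). I'll hold the fit against these.

```bash
cat >>h.py <<'E'
def wT():
    P,r=pose(); T=np.eye(4);T[:3,:3]=r.as_matrix();T[:3,3]=P
    return T@camera_model("wrist")["T_tool_cam"]
E
cat >fit2.py <<'E'
from h import *
T=wT(); m=camera_model("wrist"); np.save("T1.npy",T)
obs=[((161,29),lambda q,c:sl(0,.19,0)),((180,94),lambda q,c:sl(0,.14,0)),((300,138),lambda q,c:sl(.09+q,.1,.046)),((310,139),lambda q,c:sl(.096+q,.1,.046)),((389,128),lambda q,c:sl(.171+q,.1,.006))]
def res(x):
    return np.concatenate([proj(b2w(f(x[3],0),x),m,T)-z for z,f in obs])
print("before",res(np.r_[B,p[3]]).round(1)); print("tip px",proj(pose()[0],m,T))
o=least_squares(res,np.r_[B,p[3]],loss="soft_l1"); print(o.x,o.fun.round(1))
# project wrist pixels on planes n=const of slope -> s,y
f=192/np.tan(np.radians(m["fovy"]/2))
for b in (B,o.x[:3]):
  rb=R.from_euler("z",b[2]).inv()
  for nm,px,n in [("ptr",(304,77),.012),("ptr",(304,77),.024),("ptr",(304,77),.03),("clipA",(443,62),0),("clipB",(468,65),.03),("clipTopA",(467,5),.03),("clipTopB",(479,7),.03)]:
    d=T[:3,:3]@[(px[0]-m["cx"])/f,(px[1]-m["cy"])/f,1]
    O=rb.apply(T[:3,3]-[b[0],b[1],0])-F; D=rb.apply(d); k=(n-O@N)/(D@N); v=O+k*D; print(nm,n,(v@U*1e3).round(1),(v[1]*1e3).round(1))
E
python3 fit2.py
```

```text
before [11.9  5.2  0.9  5.9 -6.  10.5 -7.8  9.  -4.2  7.8]
tip px [256.2121 251.72  ]
[ 0.6409  0.0789 -0.0686  0.0018] [ 8.7 -1.7 -0.8  0.   0.2  2.6 -1.5  0.9  1.7 -1.8]
ptr 0.012 100.8 150.7
ptr 0.024 99.0 149.9
ptr 0.03 98.1 149.5
clipA 0 215.4 155.6
clipB 0.03 217.5 150.1
clipTopA 0.03 212.6 189.6
clipTopB 0.03 221.1 187.8
ptr 0.012 101.3 144.4
ptr 0.024 99.6 143.9
ptr 0.03 98.7 143.7
clipA 0 215.7 147.1
clipB 0.03 217.6 142.2
clipTopA 0.03 213.0 181.4
clipTopB 0.03 221.5 179.5
```

```bash
sed -i 's/^p=np.load.*/p=np.load("fit.npy"); B=np.array([.639,.075,-.082])/' h.py; python3 - <<'E'
from h import *
here(); plan(sp(62,70,20),vmax=.035)
E
```

```text
s,y,n mm [ 56.6  63.4 141. ] rot err deg [ 0.4  0.5 -4.3] F slope(U,Y,N) [0.6, 1.1, -0.5] t 2.75
rows needed 4
[2.0, 1.0, 30.0, 0.1, 0.1, -1.1, 0]
[2.0, 1.0, 30.0, 0.1, 0.1, -1.1, 0]
[2.0, 1.0, 30.0, 0.1, 0.1, -1.1, 0]
[2.0, 1.0, 30.0, 0.1, 0.1, -1.1, 0]
```

Call:
jog_arm(
  deltas=[
    [[2,1,30,0.1,0.1,-1.1,0],[2,1,30,0.1,0.1,-1.1,0],[2,1,30,0.1,0.1,-1.1,0],[2,1,25,0.1,0.1,-1.1,0],[0,0,0,0,0,0,0]],
  ],
)

```text
clock: 3.25
eef_pos: [0.5044, 0.1614, 0.0838]
tool_rot: [0.665, 0.615, 0.29, 0.31]
ft_force: [0.3, -0.6, -0.3]
grip_width: -0.0001
```

```bash
python3 - <<'E'
from h import *
here(); print(get_obs()["joint_pos"]); plan(sp(75,70,20),vmax=.035)
E
```

```text
s,y,n mm [64.1 75.1 22.8] rot err deg [ 0.2 -0.4  0.1] F slope(U,Y,N) [-0.0, -0.6, -0.5] t 3.25
[ 0.5801  0.2462 -0.9934 -0.43   -0.4848  2.0306]
rows needed 1
[-5.0, 11.0, 3.0, 0.2, -0.4, 0.1, 0]
```

Call:
jog_arm(
  deltas=[
    [[-3,6,0,0,0,0,0],[0,6,0,0,0,0,0],[0,5,0,0,0,0,0],[0,5,0,0,0,0,0],[0,5,0,0,0,0,0]],
  ],
)

```text
clock: 3.75
eef_pos: [0.5189, 0.1553, 0.1063]
tool_rot: [0.665, 0.616, 0.288, 0.308]
ft_force: [-0.6, -0.3, -2.3]
grip_width: -0.0002
```

```bash
python3 - <<'E'
from h import *
import cv2
here(); cv2.imwrite("pics/w2.png",camera("wrist")[:,:,::-1])
E
```

```text
s,y,n mm [91.  70.2 25.8] rot err deg [-0.1 -0.4  0.1] F slope(U,Y,N) [-2.2, -0.4, -1.0] t 3.75
```

View pics/w2.png

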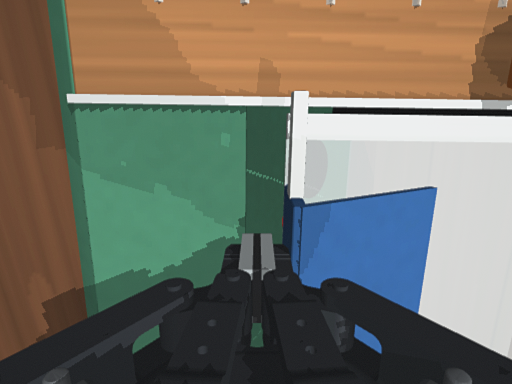

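```bash
cat >>h.py <<'E'
def onplane(px,n,T=None):
    m=camera_model("wrist"); T=wT() if T is None else T
    f=192/np.tan(np.radians(m["fovy"]/2)); d=T[:3,:3]@[(px[0]-m["cx"])/f,(px[1]-m["cy"])/f,1]
    O=RB.inv().apply(T[:3,3]-[B[0],B[1],0])-F; D=RB.inv().apply(d); v=O+(n-O@N)/(D@N)*D
    return (np.array([v@U,v[1]])*1e3).round(1)
E
python3 - <<'E'
from h import *
T=np.load("T1.npy")
print("now",[onplane((300,92),n) for n in (.01,.02,.03)]); print("before",[onplane((304,77),n,T) for n in (.01,.02,.03)],"clip",onplane((443,62),0,T),onplane((468,65),.03,T),onplane((473,6),.03,T))
E
```

```text
now [array([112.8, 143.9]), array([111.6, 143.5]), array([110.3, 143.2])]
before [array([101.5, 147. ]), array([100. , 146.5]), array([ 98.5, 146. ])] clip [215.6 150.7] [217.6 145.5] [217.1 183.9]
```

Call:
jog_arm(
  deltas=[
    [[0,6,3,0,0,0,0],[0,10,1,0,0,0,0],[0,10,1,0,0,0,0],[0,10,1,0,0,0,0],[0,10,1,0,0,0,0]],
  ],
)

```text
clock: 4.3
eef_pos: [0.5544, 0.1522, 0.1386]
tool_rot: [0.665, 0.617, 0.287, 0.308]
ft_force: [-4.0, -0.1, -0.5]
grip_width: 0.0
```

```bash
python3 - <<'E'
from h import *
here(); print(get_obs()["joint_pos"])
E
```

```text
s,y,n mm [138.7  70.   19.3] rot err deg [-0.2 -0.4  0.2] F slope(U,Y,N) [-3.0, -0.5, 2.7] t 4.3
[ 0.4814  0.1447 -0.8448 -0.2069 -0.4129  1.9532]
```

Call:
jog_arm(
  deltas=[
    [[0,10,0,0,0,0,0],[0,10,0,0,0,0,0],[0,9,0,0,0,0,0],[0,7,0,0,0,0,0],[0,2,0,0,0,0,0]],
  ],
)

```text
clock: 4.8
eef_pos: [0.583, 0.1495, 0.1725]
tool_rot: [0.665, 0.616, 0.288, 0.309]
ft_force: [-1.6, -0.6, -1.3]
grip_width: -0.0002
```

```bash
python3 - <<'E'
from h import *
import cv2
here(); a=camera("wrist")[:,:,::-1]; cv2.imwrite("pics/w3.png",cv2.resize(a[0:200,230:430],None,fx=3,fy=3,interpolation=cv2.INTER_CUBIC)); np.save("T3.npy",wT())
E
```

```text
s,y,n mm [183.1  69.6  19.1] rot err deg [-0.  -0.4  0.1] F slope(U,Y,N) [-2.0, -0.7, 0.4] t 4.8
```

View pics/w3.png

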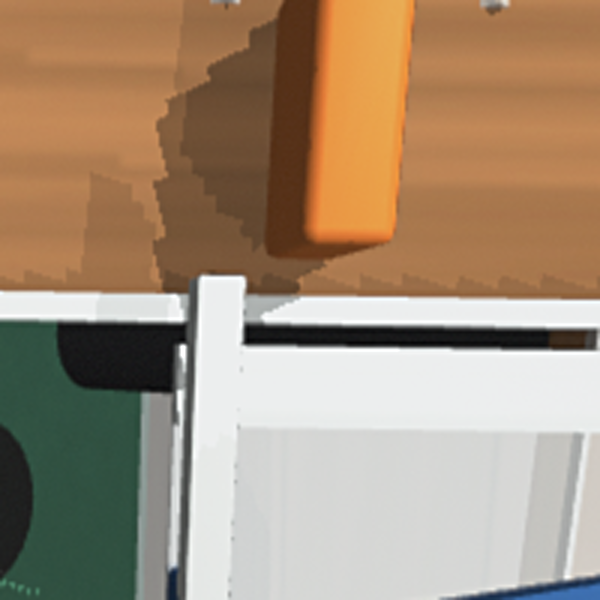

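```bash
python3 - <<'E'
from h import *
T=np.load("T3.npy")
for n in (.026,.030,.034): print("clip",n,onplane((230+310/3,80.5),n,T),onplane((230+395/3,80),n,T))
print("clipbase",onplane((230+268/3,85),0,T))
for n in (.03,.036,.04): print("ptr",n,onplane((230+196/3,93),n,T),onplane((230+246/3,93),n,T))
E
```

```text
clip 0.026 [213.7 146.8] [224.9 147. ]
clip 0.03 [212.9 146.5] [223.7 146.7]
clip 0.034 [212.  146.3] [222.5 146.5]
clipbase [213.  146.5]
ptr 0.03 [198.4 141.9] [204.9 141.9]
ptr 0.036 [197.7 141.7] [203.9 141.7]
ptr 0.04 [197.3 141.6] [203.3 141.6]
```

Call:
jog_arm(
  deltas=[
    [[0,5,0,0,0,0,0],[0,5,0,0,0,0,0],[0,3,0,0,0,0,0],[0,1,0,0,0,0,0],[0,0,0,0,0,0,0]],
  ],
)

```text
clock: 5.35
eef_pos: [0.5919, 0.1487, 0.183]
tool_rot: [0.665, 0.616, 0.287, 0.308]
ft_force: [-2.6, -0.4, -1.0]
grip_width: -0.0004
```

```bash
python3 - <<'E'
from h import *
import cv2
here(); a=camera("wrist")[:,:,::-1]; cv2.imwrite("pics/w4.png",cv2.resize(a[40:140,260:360],None,fx=6,fy=6,interpolation=cv2.INTER_CUBIC)); np.save("T4.npy",wT())
E
```

```text
s,y,n mm [196.8  69.5  19. ] rot err deg [-0.1 -0.4  0.1] F slope(U,Y,N) [-2.4, -0.6, 1.4] t 5.35
```

View pics/w4.png

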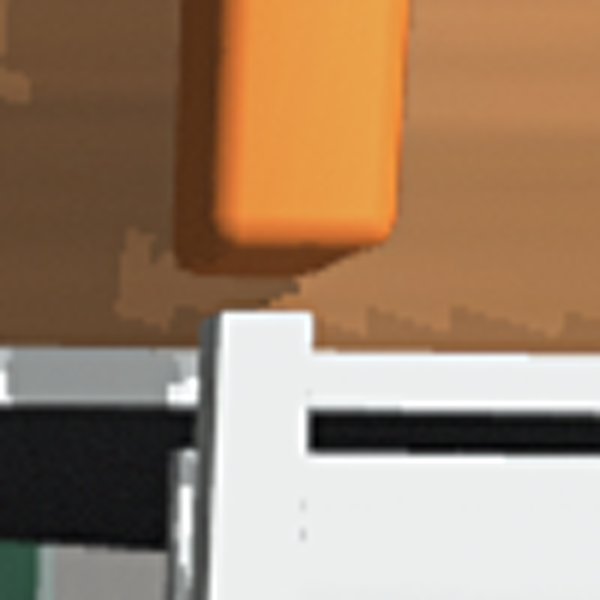

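The pointer's mid-column is about 304.3 and the clip front's is about 310.8, so a few mm remain.

```bash
python3 - <<'E'
from h import *
T=np.load("T4.npy")
c=lambda u,v:(260+u/6,40+v/6)
for n in (.027,.030,.033): print("clip",n,onplane(c(214,240),n,T),onplane(c(396,240),n,T))
print("base",onplane(c(175,265),0,T),onplane(c(345,245),.006,T))
for n in (.033,.036,.04): print("ptr",n,onplane(c(219,312),n,T),onplane(c(313,312),n,T))
E
```

```text
clip 0.027 [212.1 146.7] [224.  146.7]
clip 0.03 [211.7 146.5] [223.4 146.5]
clip 0.033 [211.4 146.3] [222.8 146.3]
base [212.  146.6] [224.3 147.7]
ptr 0.033 [211.9 142. ] [217.8 142. ]
ptr 0.036 [211.5 141.9] [217.3 141.9]
ptr 0.04 [211.1 141.7] [216.7 141.8]
```

Call:
jog_arm(
  deltas=[
    [[0,2,0,0,0,0,0],[0,1.5,0,0,0,0,0],[0,0,0,0,0,0,0]],
  ],
)

```text
clock: 5.7
eef_pos: [0.5938, 0.1485, 0.1852]
tool_rot: [0.665, 0.617, 0.287, 0.308]
ft_force: [-1.7, -0.8, -0.3]
grip_width: 0.0001
```

```bash
python3 - <<'E'
from h import *
import cv2
here(); a=camera("wrist")[:,:,::-1]; cv2.imwrite("pics/w5.png",cv2.resize(a[40:140,250:350],None,fx=6,fy=6,interpolation=cv2.INTER_CUBIC)); np.save("T5.npy",wT())
E
```

```text
s,y,n mm [199.8  69.5  18.9] rot err deg [-0.2 -0.3  0.2] F slope(U,Y,N) [-1.3, -1.0, 1.1] t 5.7
```

View pics/w5.png

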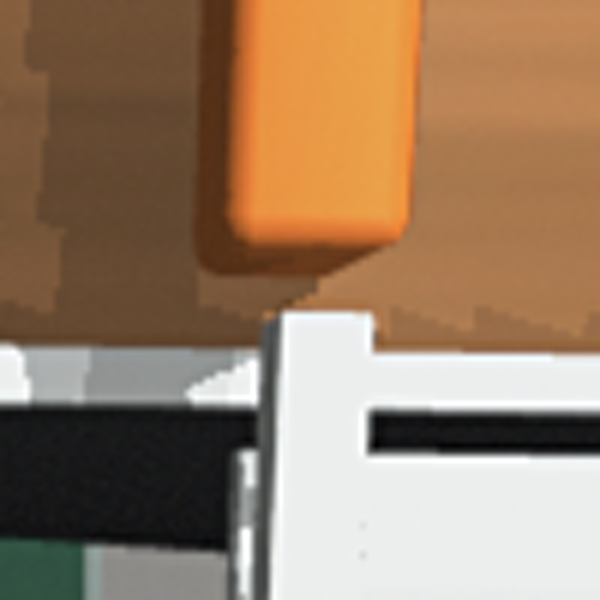

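The pointer and clip are now level to within about 0.5 mm after perspective correction. I'll back off down the slope, then out.

Call:
jog_arm(
  deltas=[
    [[0,-8,0,0,0,0,0],[0,-4,-5,0,0,0,0],[0,-5,-35,0,0,0,0],[0,-8,-40,0,0,0,0],[-5,-8,-40,0,0,0,0]],
  ],
)

```text
clock: 6.25
eef_pos: [0.4808, 0.1521, 0.2372]
tool_rot: [0.666, 0.615, 0.287, 0.309]
ft_force: [1.0, 0.4, 0.5]
grip_width: 0.0002
```

Call:
jog_arm(
  deltas=[
    [[-35,0,-5,0,0,0,0],[-40,0,0,0,0,0,0],[-40,0,0,0,0,0,0],[-40,0,0,0,0,0,0],[-35,0,0,0,0,0,0]],
  ],
)

```text
clock: 6.75
eef_pos: [0.4621, -0.029, 0.2485]
tool_rot: [0.655, 0.621, 0.299, 0.31]
ft_force: [0.6, -0.7, 0.2]
grip_width: -0.0007
```

```bash
python3 - <<'E'
from h import *
import cv2
here(); print(get_obs()["joint_pos"])
q=np.load("fit.npy")
W=b2w(sl(.2+.08*np.sin(q[4]),q[5],.026+.08*np.cos(q[4])),q[:3]); v=RB.inv().apply(W-[B[0],B[1],0])-F; print("tip s,y,n",v@U,v[1],v@N)
a=camera("wrist"); cv2.imwrite("pics/w6.png",a[:,:,::-1]); np.save("T6.npy",wT())
for t in ("lever_tip","cam_lever"):
  print(t,[(round(d["conf"],2),d["at"],int(d["pixels"].sum())) for d in masks_of(t,"wrist")[:2]])
E
```

```text
s,y,n mm [ 173.3 -118.2  149.1] rot err deg [ 1.  -1.7  0.8] F slope(U,Y,N) [0.6, -0.6, -0.3] t 6.75
[-0.0829 -0.4026 -0.9337  0.1495  0.0308  1.5557]
tip s,y,n 0.20061921603775565 -0.17296121287465394 0.10875921073964945
lever_tip [(0.69, [289.8, 242.2], 194)]
cam_lever [(0.63, [289.5, 245.4], 230)]
```

View pics/w6.png

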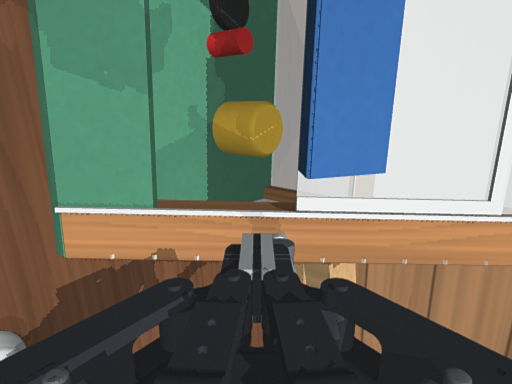

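```bash
python3 - <<'E'
from h import *
T=np.load("T6.npy"); print(onplane((57,212),0,T),onplane((66,256),0,T),onplane((160,258),0,T),onplane((160,213),0,T), onplane((290,240),.1,T),onplane((304,178),.046,T))
plan(sp(165,-170,150),vmax=.04); 
E
```

```text
[  -8.  -154.4] [  -5.8 -198.6] [  83.6 -200.8] [  86.6 -155.1] [ 195.8 -140.4] [ 211.9 -111.7]
rows needed 2
[-24.0, -4.0, -1.0, 0.5, -0.6, 0.2, 0]
[-24.0, -4.0, -1.0, 0.5, -0.6, 0.2, 0]
```

The wrist picture shows the right rail; the lever is mostly hidden behind the fingers at about (290,242). The T6 pose was read while the arm was still moving, so I'll look again at rest from farther right.

Call:
jog_arm(
  deltas=[
    [[-35,-5,0,0.4,-0.5,0.2,0],[-35,-5,0,0.4,-0.5,0.2,0],[-20,0,0,0,0,0,0],[0,0,0,0,0,0,0],[0,0,0,0,0,0,0]],
  ],
)

```text
clock: 7.4
eef_pos: [0.4532, -0.1135, 0.2414]
tool_rot: [0.658, 0.621, 0.293, 0.308]
ft_force: [0.5, -0.0, -0.0]
grip_width: 0.0002
```

```bash
python3 - <<'E'
from h import *
import cv2
here(); T=wT(); a=camera("wrist"); here(); cv2.imwrite("pics/w7.png",a[:,:,::-1]); np.save("T7.npy",T)
hsv=cv2.cvtColor(a,cv2.COLOR_RGB2HSV); m=((hsv[...,0]<6)|(hsv[...,0]>174))&(hsv[...,1]>180)&(hsv[...,2]>90)
n,l,st,ce=cv2.connectedComponentsWithStats(m.astype(np.uint8))
for i in range(1,n):
    if st[i,4]>60: print(st[i],ce[i],onplane(ce[i],.106,T))
E
```

```text
s,y,n mm [ 166.6 -203.1  146. ] rot err deg [ 0.4 -1.2  0.8] F slope(U,Y,N) [0.3, 0.0, -0.4] t 7.4
s,y,n mm [ 166.7 -202.8  146. ] rot err deg [ 0.4 -1.3  0.9] F slope(U,Y,N) [-0.4, -0.5, 0.4] t 7.45
[ 306  152   27   42 1006] [319.0477 172.339 ] [ 202.3 -171.6]
```

View pics/w7.png

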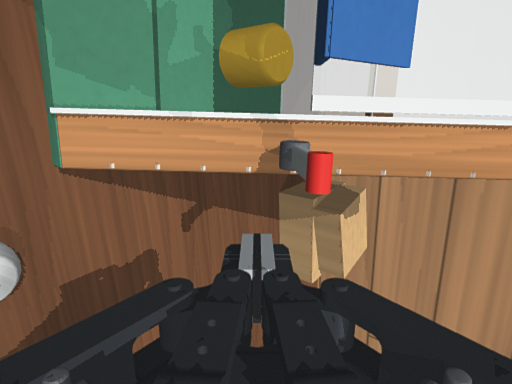

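The roller is at (319,172), i.e. s≈202, y≈-172 mm, which agrees with the earlier fit. I'll go behind it.

Call:
jog_arm(
  deltas=[
    [[15,-5,0,0.2,-0.6,0.4,0],[15,-3,15,0.2,-0.6,0.4,0],[2,0,25,0,0,0,0],[0,0,20,0,0,0,0],[0,0,0,0,0,0,0]],
  ],
)

```text
clock: 7.95
eef_pos: [0.4993, -0.0734, 0.1982]
tool_rot: [0.661, 0.619, 0.29, 0.31]
ft_force: [-0.4, -0.1, -0.7]
grip_width: -0.0001
```

```bash
python3 -c "
from h import *
here()"
```

```text
s,y,n mm [ 160.9 -159.4   85.6] rot err deg [ 0.3 -0.7  0.6] F slope(U,Y,N) [-0.8, -0.2, -0.1] t 7.95
```

Call:
jog_arm(
  deltas=[
    [[-6,4,0,0,0,0,0],[-5,7,0,0,0,0,0],[0,8,0,0,0,0,0],[0,8,0,0,0,0,0],[0,8,0,0,0,0,0]],
  ],
)

```text
clock: 8.45
eef_pos: [0.5202, -0.0838, 0.2271]
tool_rot: [0.66, 0.62, 0.29, 0.309]
ft_force: [-0.0, -0.1, -2.0]
grip_width: -0.0002
```

Call:
jog_arm(
  deltas=[
    [[0,8,1,0,0,0,0],[0,8,1,0,0,0,0],[0,8,1,0,0,0,0],[0,6,1,0,0,0,0],[0,0,0,0,0,0,0]],
  ],
)

```text
clock: 8.95
eef_pos: [0.5448, -0.0861, 0.2508]
tool_rot: [0.66, 0.62, 0.29, 0.309]
ft_force: [-0.5, -0.2, -1.0]
grip_width: -0.0003
```

```bash
python3 - <<'E'
from h import *
import cv2
here(); T=wT(); a=camera("wrist")
hsv=cv2.cvtColor(a,cv2.COLOR_RGB2HSV); m=((hsv[...,0]<6)|(hsv[...,0]>174))&(hsv[...,1]>180)&(hsv[...,2]>90)
n,l,st,ce=cv2.connectedComponentsWithStats(m.astype(np.uint8))
for i in range(1,n):
    if st[i,4]>40: print(st[i],ce[i],onplane(ce[i],.09,T),onplane(ce[i],.07,T))
E
```

```text
s,y,n mm [ 231.  -168.3   83.8] rot err deg [ 0.2 -0.8  0.7] F slope(U,Y,N) [-1.1, -0.2, -0.3] t 8.95
[283 237  30  50 904] [300.1095 256.8131] [ 251.1 -167.7] [ 254.2 -177.2]
```

The roller has moved with the finger (s≈251, lever about 0.7 rad). Next I'll lift over it and press it down from above.

Call:
jog_arm(
  deltas=[
    [[0,-4,-10,0,0,0,0],[0,2,-18,0,0,0,0],[0,14,0,0,0,0,0],[0,16,0,0,0,0,0],[0,0,0,0,0,0,0]],
  ],
)

```text
clock: 9.5
eef_pos: [0.5383, -0.0854, 0.2922]
tool_rot: [0.66, 0.62, 0.291, 0.31]
ft_force: [-0.5, -0.3, 0.0]
grip_width: 0.0004
```

Call:
jog_arm(
  deltas=[
    [[-2,2,8,0,0,0,0],[0,3,8,0,0,0,0],[0,4,8,0,0,0,0],[0,3,8,0,0,0,0],[0,2,8,0,0,0,0]],
  ],
)

```text
clock: 10.0
eef_pos: [0.5781, -0.0901, 0.2742]
tool_rot: [0.66, 0.62, 0.291, 0.309]
ft_force: [0.3, -0.2, 0.6]
grip_width: 0.0001
```

```bash
python3 -c "
from h import *
here();print(get_obs()['joint_pos'])"
```

```text
s,y,n mm [ 270.5 -169.5   73.1] rot err deg [ 0.2 -0.8  0.7] F slope(U,Y,N) [0.7, -0.2, 0.1] t 10.0
[-0.2151 -0.1278 -0.6734  0.1543  0.1168  1.4732]
```

Call:
jog_arm(
  deltas=[
    [[0,2,7,0,0,0,0],[0,2,7,0,0,0,0],[0,1,6,0,0,0,0],[0,0,5,0,0,0,0],[0,0,3,0,0,0,0]],
  ],
)

```text
clock: 10.5
eef_pos: [0.6104, -0.0924, 0.2652]
tool_rot: [0.658, 0.618, 0.294, 0.314]
ft_force: [-1.3, -0.2, 2.0]
grip_width: -0.0001
```

```bash
python3 -c "
from h import *
here()"
```

```text
s,y,n mm [ 284.4 -169.2   42.5] rot err deg [ 1.  -0.8  0.8] F slope(U,Y,N) [0.7, -0.3, 2.3] t 10.5
```

Call:
jog_arm(
  deltas=[
    [[0,0,3,0,0,0,0],[0,0,3,0,0,0,0],[0,0,3,0,0,0,0]],
  ],
)

```text
clock: 10.8
eef_pos: [0.6215, -0.0936, 0.265]
tool_rot: [0.656, 0.617, 0.297, 0.318]
ft_force: [-0.5, 0.0, 5.3]
grip_width: -0.0001
```

```bash
python3 -c "
from h import *
here()"
```

```text
s,y,n mm [ 291.4 -169.4   33.9] rot err deg [ 1.6 -0.8  0.9] F slope(U,Y,N) [3.7, -0.0, 3.8] t 10.8
```

Call:
jog_arm(
  deltas=[
    [[0,0,-20,-1,0,0,0],[0,-10,-30,0,0,0,0],[0,-30,-30,0,0,0,0],[-20,-30,0,0,0,0,0],[0,0,0,0,0,0,0]],
  ],
)

```text
clock: 11.3
eef_pos: [0.5097, -0.1054, 0.2526]
tool_rot: [0.654, 0.616, 0.301, 0.32]
ft_force: [-1.1, 0.5, -0.6]
grip_width: -0.0
```

```bash
cat >red.py <<'E'
from h import *
import cv2
here(); T=wT(); a=camera("wrist"); cv2.imwrite("pics/w8.png",a[:,:,::-1]); np.save("T8.npy",T)
hsv=cv2.cvtColor(a,cv2.COLOR_RGB2HSV); m=((hsv[...,0]<6)|(hsv[...,0]>174))&(hsv[...,1]>180)&(hsv[...,2]>90)
n,l,st,ce=cv2.connectedComponentsWithStats(m.astype(np.uint8))
for i in range(1,n):
    if st[i,4]>40: print(st[i],ce[i])
m=camera_model("wrist")
for th in (.9,1.1,1.2,1.3,1.4,1.45): print(th,proj(sp(200+80*np.sin(th),-171,26+80*np.cos(th)),m,T))
E
python3 red.py
```

```text
s,y,n mm [ 210.9 -190.4  110.5] rot err deg [ 2.1 -0.9  0.8] F slope(U,Y,N) [-1.2, 0.4, 0.5] t 11.3
[333 175  27  41 914] [345.767  194.6357]
0.9 [345.1032 194.3474]
1.1 [352.5588 188.8045]
1.2 [353.9907 186.0775]
1.3 [354.0596 183.4261]
1.4 [352.9001 180.8753]
1.45 [351.9017 179.6439]
```

The red roller shows the lever at only about 0.9 rad: the fingertip came down up-slope of the roller and slid past it. I'll retry with the tip farther down-slope, tracking the arc.

```bash
python3 - <<'E'
from h import *
plan(sp(258,-172,100),vmax=.02)
E
```

```text
rows needed 3
[6.0, 14.0, 4.0, 0.8, -0.3, 0.3, 0]
[6.0, 15.0, 4.0, 0.8, -0.3, 0.3, 0]
[6.0, 15.0, 4.0, 0.8, -0.3, 0.3, 0]
```

Call:
jog_arm(
  deltas=[
    [[6,14,2,0.8,-0.3,0.3,0],[6,14,3,0.8,-0.3,0.3,0],[6,14,3,0.8,-0.3,0.3,0],[0,0,0,0,0,0,0],[0,0,0,0,0,0,0]],
  ],
)

```text
clock: 11.85
eef_pos: [0.5493, -0.0879, 0.2846]
tool_rot: [0.667, 0.614, 0.286, 0.309]
ft_force: [0.4, -1.3, -1.0]
grip_width: 0.0001
```

```bash
python3 red.py
```

```text
s,y,n mm [ 259.9 -169.7  101.9] rot err deg [-0.2 -0.1 -0.1] F slope(U,Y,N) [-0.5, -1.3, -1.0] t 11.85
[252 211  25  33 538] [264.7082 222.9182]
0.9 [261.3407 233.3145]
1.1 [275.6297 224.6677]
1.2 [280.3168 220.4316]
1.3 [283.4846 216.3264]
1.4 [285.2448 212.3916]
1.45 [285.6344 210.4977]
```

Call:
jog_arm(
  deltas=[
    [[0,-1,8,0,0,0,0],[0,0,8,0,0,0,0],[0,1,5,0,0,0,0],[0,1,5,0,0,0,0],[0,1,4,0,0,0,0]],
  ],
)

```text
clock: 12.4
eef_pos: [0.5736, -0.0908, 0.2631]
tool_rot: [0.668, 0.614, 0.285, 0.309]
ft_force: [-1.3, 0.8, 2.7]
grip_width: 0.0003
```

```bash
python3 red.py
```

```text
s,y,n mm [ 259.1 -170.7   69.4] rot err deg [-0.3 -0.  -0.1] F slope(U,Y,N) [1.2, 0.7, 2.7] t 12.4
[261 225  28  23 367] [276.9619 233.6376]
0.9 [263.864  258.4732]
1.1 [280.7605 246.1442]
1.2 [286.1319 240.226 ]
1.3 [289.652  234.5652]
1.4 [291.4907 229.2074]
1.45 [291.8336 226.6519]
```

The lever is turning now (about 1.1 rad, 2.7 N). Continuing.

Call:
jog_arm(
  deltas=[
    [[0,3,5,0,0,0,0],[0,3,5,0,0,0,0],[0,2,4,0,0,0,0],[0,2,4,0,0,0,0],[0,1,4,0,0,0,0]],
  ],
)

```text
clock: 12.95
eef_pos: [0.5985, -0.0931, 0.2553]
tool_rot: [0.669, 0.614, 0.284, 0.308]
ft_force: [-18.3, 1.1, 12.5]
grip_width: 0.0
```

```bash
python3 red.py
```

```text
s,y,n mm [ 269.2 -170.9   45.2] rot err deg [-0.5 -0.  -0.2] F slope(U,Y,N) [-2.2, -0.4, 22.1] t 12.95
[253 226  29  18 259] [270.1776 232.444 ]
0.9 [238.5257 286.4335]
1.1 [260.6232 269.5223]
1.2 [267.844  261.5662]
1.3 [272.801  254.0526]
1.4 [275.7285 247.0264]
1.45 [276.5037 243.7041]
```

A firm stop: 22 N out of the slope at n≈45 mm, where the locked roller's top is expected. I'll back off and check.

Call:
jog_arm(
  deltas=[
    [[0,0,-15,0,0,0,0],[0,0,-30,0,0,0,0],[-15,-15,-35,0,0,0,0],[-20,-25,-20,0,0,0,0],[0,0,0,0,0,0,0]],
  ],
)

```text
clock: 13.5
eef_pos: [0.4933, -0.1197, 0.2922]
tool_rot: [0.667, 0.615, 0.285, 0.309]
ft_force: [-0.6, 0.7, 0.3]
grip_width: 0.0004
```

```bash
python3 red.py
```

```text
s,y,n mm [ 231.5 -205.9  147.6] rot err deg [-0.3 -0.1  0. ] F slope(U,Y,N) [-0.2, 0.7, 0.7] t 13.5
[304 136  20  31 484] [314.2004 150.9256]
0.9 [304.1419 155.5122]
1.1 [313.9494 152.53  ]
1.2 [316.8496 151.0433]
1.3 [318.5062 149.5862]
1.4 [319.0064 148.1744]
1.45 [318.8521 147.4894]
```

```bash
python3 - <<'E'
from h import *
import cv2
w=cv2.imread("pics/w8.png")[90:210,240:390]; s=camera("scene")[:,:,::-1][140:290,190:310]
a=cv2.resize(w,(750,600)) ; a=cv2.resize(w,(400,320),interpolation=cv2.INTER_CUBIC); b=cv2.resize(s,(400,500),interpolation=cv2.INTER_CUBIC)
t=camera("top")[:,:,::-1][130:220,170:310]; cv2.imwrite("pics/fin.png",np.hstack([np.vstack([a,cv2.resize(t,(400,257),interpolation=cv2.INTER_CUBIC)]),np.vstack([b,np.zeros((77,400,3),np.uint8)])]))
m=camera_model("scene")
for th in (1.1,1.3,1.45):
  q=proj(sp(200+80*np.sin(th),-171,26+80*np.cos(th)),m); print(th,q,"in picture",400+(q[0]-190)/.3,(q[1]-140)/.3)
E
```

```text
1.1 [214.1352 158.5025] in picture 480.4507287307042 61.67487468937935
1.3 [209.5625 161.3271] in picture 465.2084635951958 71.09040817889517
1.45 [206.4602 163.8552] in picture 454.867207397934 79.51726889791075
```

View pics/fin.png

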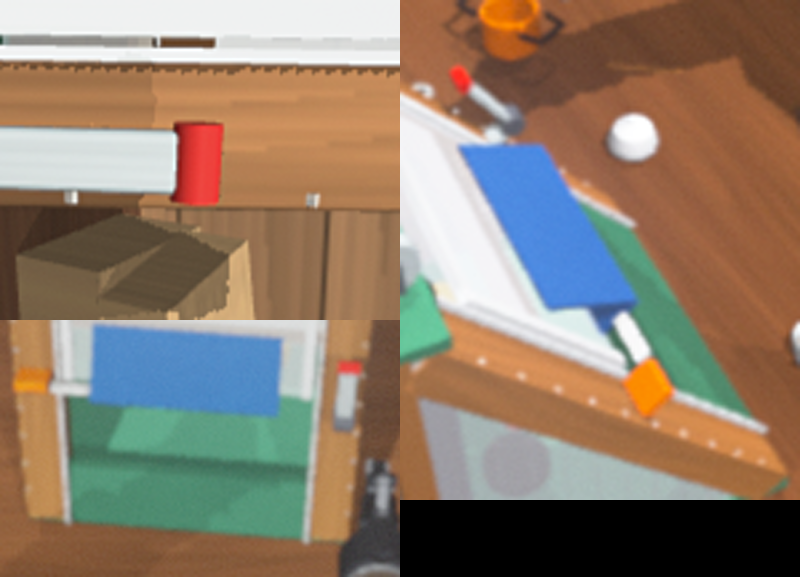

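The lever lies along the rail, with the roller at (460,79) in the scene crop against (455,80) predicted for 1.45 rad. The pointer is level with the clip. I'll make one confirming press on the roller.

```bash
python3 - <<'E'
from h import *
plan(sp(272,-171,70),vmax=.025)
E
```

```text
rows needed 4
[8.0, 9.0, 19.0, -0.0, -0.1, 0.0, 0]
[8.0, 9.0, 19.0, -0.0, -0.1, 0.0, 0]
[8.0, 9.0, 19.0, -0.0, -0.1, 0.0, 0]
[8.0, 9.0, 19.0, -0.0, -0.1, 0.0, 0]
```

Call:
jog_arm(
  deltas=[
    [[9,11,19,0,0,0,0],[9,11,19,0,0,0,0],[9,10,19,0,0,0,0],[8,9,17,0,0,0,0],[0,0,0,0,0,0,0]],
  ],
)

```text
clock: 14.15
eef_pos: [0.5914, -0.0863, 0.2793]
tool_rot: [0.663, 0.617, 0.289, 0.31]
ft_force: [-0.1, -0.1, 0.6]
grip_width: 0.0003
```

Call:
jog_arm(
  deltas=[
    [[0,0,6,0,0,0,0],[0,0,6,0,0,0,0],[0,0,5,0,0,0,0],[0,0,3,0,0,0,0]],
  ],
)

```text
clock: 14.55
eef_pos: [0.608, -0.0861, 0.2649]
tool_rot: [0.663, 0.618, 0.289, 0.31]
ft_force: [-14.1, 1.9, 10.7]
grip_width: 0.0
```

```bash
python3 -c "
from h import *
here()"
```

```text
s,y,n mm [ 282.2 -163.1   44.6] rot err deg [ 0.1 -0.5  0.4] F slope(U,Y,N) [-0.9, 0.8, 17.7] t 14.55
```

Same stop, at n≈44.6 mm with 18 N. Retreating.

Call:
jog_arm(
  deltas=[
    [[0,0,-15,0,0,0,0],[0,0,-35,0,0,0,0],[-15,-10,-40,0,0,0,0],[-25,-20,-20,0,0,0,0],[0,0,0,0,0,0,0]],
  ],
)

```text
clock: 15.05
eef_pos: [0.4981, -0.1207, 0.3139]
tool_rot: [0.663, 0.617, 0.288, 0.31]
ft_force: [-0.1, 0.2, -0.2]
grip_width: 0.0002
```

```bash
python3 red.py; python3 -c "
from workcell import *
import cv2,numpy as np
# lever and window unchanged vs fin picture in the scene camera; bystanders vs start
a=cv2.imread('pics/scene0.png').astype(int); b=camera('scene')[:,:,::-1].astype(int)
hs=cv2.cvtColor(b.astype(np.uint8),cv2.COLOR_BGR2HSV)[150:185,190:240]; m=((hs[...,0]<6)|(hs[...,0]>174))&(hs[...,1]>150); y,x=np.nonzero(m); print('roller scene',x.mean()+190,y.mean()+150)
for n,(x,y) in dict(pot=(223,147),bell=(260,181),clamp=(314,242),mug=(373,295),tyre=(303,351)).items(): print(n,np.abs(a-b)[y-14:y+15,x-14:x+15].mean().round(1))
print(job_done())"
```

```text
s,y,n mm [ 251.2 -206.6  157.8] rot err deg [ 0.1 -0.4  0.5] F slope(U,Y,N) [-0.2, 0.2, -0.1] t 15.05
[277 135  18  29 449] [286.1492 148.9577]
0.9 [273.0257 152.9498]
1.1 [283.9523 150.4084]
1.2 [287.511 149.124]
1.3 [289.8691 147.8545]
1.4 [291.0981 146.6142]
1.45 [291.314  146.0087]
roller scene 207.73684210526315 163.21052631578948
pot 17.1
bell 5.0
clamp 6.7
mug 3.0
tyre 2.2
the job is handed in; nothing more can be done
None
```

The window is at its mark and the cam lever is pushed over against its stop. I handed the job in at about 15 s with the arm clear of everything.

- **Window:** I pushed it up from beneath the blue lip until the wrist camera showed the pointer level with the clip, to within about 0.5 mm. I then backed the fingers off down the slope. A later picture still showed the pointer level with the clip, after the lever was first pressed over.
- **Lever, first try:** This failed. The fingertip came down on the up-slope side of the red roller and slid past, leaving the lever at about 0.9 rad.
- **Lever, second try:** I pressed the roller from above and it stopped hard with the fingertip about 45 mm out of the slope at 22 N. A confirming press stopped at the same height at 18 N. The locked roller's top should be at about 43 mm.
- **Lever angle check:** The scene camera puts the roller within about 1.5 pixels of where it should be at 1.45 rad. The wrist camera put it 4 to 5 pixels short. I took that as calibration offset and relied on the two hard stops.
- **Loose things:** Comparing start and end scene pictures, the bell, clamp, mug and tyre lever changed little. The patch around the pot changed more, perhaps from the arm's shadow; the arm never went near it, and I did not look into it further. I did not compare the spanner; the arm never went near it.

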